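Release the long bottle from the two-lane dispenser

TASK

On the pharmacy bench stands a two-lane bottle dispenser with a sliding grip on the robot's side of each lane. Let the longer of the two white bottles out: slide its lane's grip fully to the left as seen from the robot, to its open end stop, so that the bottle rolls down against the end lip, then slide the same grip fully back to its closed end stop and let go. Keep the shorter bottle behind its closed gate and do not disturb the other things on the bench or on the dispenser.

Things in the scene. Friction and masses are not known exactly. Their poses are not given: they have to be found in the camera images.
- dispenser: Fixed grey sheet-metal dispenser, 256 wide (y), x from -30 to +290, 265 high, on a plinth 80 high. Origin on the bench below the middle of the line of the two grips; x points from the grips (robot side) to the exit end, y left seen from the robot, z up. Place and yaw vary. Ledge under the grips: top 130 above the bench, x -30 to +35; an upright wall rises at x = 35.
- overhang (a point): Middle of the lower front edge of the shelf over the ledge: 14 beyond the grips' line (+x), 215 above the bench. A white fascia rises from it to 265. A gripper pointing straight down strikes it: lean the tool about 35 degrees from vertical, fingers pointing down and away from the robot (dispenser +x), closing along the dispenser's y. Axes as the dispenser's.
- gates (a point): Where the line of the two steel gate plates crosses the ramp's surface, midway between the two lanes. The lanes (centres y = +62.5 left, -62.5 right, 105 to 110 wide, a 20 thick wall between) lie behind the shelf and slope down 12 degrees towards +x, to an end lip at x = 285. A closed gate stands 18 above the ramp. Axes as the dispenser's.
- grip_left (a point): Grip of the left lane (+y side): black upright block 16 (x) x 20 (y) x 42 high, on a steel foot plate 24 (x) x 26 (y) x 5 high on the ledge, top 176 above the bench. The point is in the block's middle, 162 above the bench, and moves with it. It slides only along the dispenser's y. Low steel end blocks 4 high flank each slot.
- grip_right (a point): Grip of the right lane (-y side), same shape and point as grip_left. When both are closed the grips are 125 apart.
- slide_left (a joint): Position of the left grip in m: 0 = closed end stop (towards -y, right seen from the robot), 0.055 = open end stop (towards +y, left). Starts 0 to 7 mm from closed. Friction about 2 N, no spring: stays where left. It lowers its lane's steel gate, which frees the bottle at about 0.045.
- slide_right (a joint): Position of the right grip, same meaning as slide_left.
- long_bottle: Loose white plastic bottle with grey cap, cylinder 44 diameter x 88 long (about 120 g), lying across its lane (axis along the dispenser's y) against the closed gate, in the left or the right lane. Origin in its centre: at the gate about x = 0.135, z = 0.197 in the dispenser frame; when it has rolled out against the end lip about x = 0.265, z = 0.169. Its x and z axes turn as it rolls.
- short_bottle: Loose white plastic bottle, 44 diameter x 50 long, in the other lane; it must stay behind its gate.
- shelf_carton: Bystander: small white carton 42 x 75 x 55 high on the dispenser's overhanging shelf; origin under its centre.
- shelf_box: Bystander: white box 44 x 52 x 70 high on the shelf; origin under its centre.
- tape_roll: Bystander: roll of tape lying flat on the bench between robot and dispenser, 84 outside diameter, 24 high; origin under its centre.
- flat_carton: Bystander: flat white carton 50 x 110 x 28 high on the bench between robot and dispenser; origin under its centre.
- pill_jar: Bystander: white jar, 60 diameter, 85 high, on the right; origin under its centre.
- spray_bottle: Bystander: blue spray bottle, 72 diameter, 195 high, on the left; origin under its centre.
Mind the look-alikes: they are no part of the job. What is shaped like the long_bottle but brown or red is not meant.

How it is judged:
On the way:
1. the grip of the long bottle's lane is at its open end stop (within 4 mm) (((y of long_bottle in the frame of dispenser above 0 m and value of joint slide_left above 0.051 m) or (y of long_bottle in the frame of dispenser below 0 m and value of joint slide_right above 0.051 m))), for 0.2 s.
At the end, for the whole second after the job is handed in: The long bottle lies at rest against the end lip of its lane; its grip is back within 5 mm of the closed end stop; the other grip is still closed (moved open no more than 15 mm in all) and the short bottle still lies behind its gate (x of long_bottle in the frame of dispenser between 0.25 and 0.29 m and z of long_bottle in the frame of dispenser between 0.15 and 0.19 m and linear speed of long_bottle below 0.03 m/s and x of short_bottle in the frame of dispenser below 0.155 m and ((y of long_bottle in the frame of dispenser above 0 m and value of joint slide_left below 0.005 m and value of joint slide_right below 0.015 m) or (y of long_bottle in the frame of dispenser below 0 m and value of joint slide_right below 0.005 m and value of joint slide_left below 0.015 m))); the robot touches nothing.
It fails at once if the short bottle is let out or displaced by more than 20 mm (distance of short_bottle from where it was at the start of the episode above 0.02 m).
It fails at once if another loose thing (carton or box on the shelf, tape roll, flat carton, jar, spray bottle) is displaced by more than 25 mm (distance of any of shelf_carton, shelf_box, tape_roll, flat_carton, pill_jar, spray_bottle from where it was at the start of the episode above 0.025 m).
It also fails if it takes over 32 s, if anything falls off the work surface, if the arm or the gripper's body presses on something with over 40 N, if the wrist force passes 120 N, or if a joint passes its speed limit or range.

ROBOT

A 6-joint arm with a two-finger parallel gripper is mounted at the origin on the work surface. World frame = base frame: x ahead of the robot, y to its left, z up, the work surface at z = 0. Lengths are in m, angles in rad, forces in N, time in s.
With the tool pointing down it reaches from about 0.35 to 0.975 m from the base axis. Payload 4.9 kg.
Tool frame: the origin (TCP) lies midway between the tips of the shut fingers; the grasp point (between the pads) lies 19 mm behind it; z points along the fingers, y is the line along which they close (so a half turn about z gives the same grasp; the last joint's range is limited). The gripper opens to 85 mm and grips with 20 to 120 N. Pads are 22 mm wide; open, the fingers measure 114 mm over their backs; the gripper's body (76 mm by 85 mm) begins 54 mm behind the grasp point. The pads swing forward as they close: fully open they stand 13 mm farther back than shut.
Start: joints at [1.044, 0.053, 1.613, -0, 1.476, -0.119], TCP at [0.248, 0.574, 0.231] pointing down, gripper open.
Joint ranges: [-3.01, 3.01], [-1.01, 2.22], [0.06, 2.58], [-1.02, 4.17], [0.09, 2.62], [-3.14, 3.14]. Speed limits (rad/s): [2.57, 2.57, 3.14, 3.14, 3.14, 3.14].

INTERFACE

Orientations are given as a unit quaternion [w, x, y, z].
In Python, from plant import manip gives the robot as it stands.
- The arm moves only by the tool move_arm, never from a script. Its argument "increments" is one flat list of numbers, 5 for each row, row after row: the shift along the tool's x, y, z in mm, then the turn about the tool's z in rad, then the opening, from 0 (shut) to 1 (fully open). In form: [tx, ty, tz, spin, jaw, tx, ty, tz, spin, jaw, ...]. A call has 1 to 8 rows; each row shifts and turns the commanded pose from where the row before left it, along the tool's axes as they then stand; what a row does not reach is not made up. A row lasts 1/12 s, in which the tool goes at most 41.7 mm and 7.16 degrees, less where a joint would pass 70% of its speed; a pose out of reach is approached as far as the arm can. A call with a gripper value outside its range is refused whole. The fingers move at their own pace and stop on an object; the grip force is fixed at half the most. Time passes only in rows, so rows that do not move let the fingers close. It gives the time, the measured TCP pose, the force, the opening and the grip force at its end, in the units of the state.
- manip.state(): the state, without advancing time (a new reading comes with each control period).
- manip.grab_frame(name): name is "side" or "top" or "wrist"; returns a dict with "image" (480x640x3 uint8, blue, green, red), "fov_y" (degrees; the focal length in pixels is half the picture's height over the tangent of half this angle, whatever the lens; pixels are square), "cx", "cy" (the principal point, pixels), "k1" (the pictures are not rectified: a ray, as slopes to the right and down, at radius r is drawn at 1 + k1 r^2 times it, then the intrinsics apply), "eye" and "rotation" of the camera in the world; the wrist camera has in their place "T_tool_cam" (4x4, takes a point from camera to tool coordinates, whose origin is the TCP and whose axes are the flange's). Camera axes: x right, y down, z forward; pixel columns grow to the right and rows downward; lengths in m; the calibration is good to about 2 mm. A picture is of the moment at which its call begins: read the wrist's pose just before it. There is no depth.
- manip.job_done(): hands the job in; it is judged then, once.
The state is a dict: "time": time; "joint_pos": joint angles; "joint_vel": joint speeds; "joint_efforts": joint torques, N m; "tool_pos": TCP position; "tool_rot": TCP orientation; "contact_force": force on the tool from outside, world axes, zero at the start; "ft_torque": the same for the moment, N m; "gripper_width": opening from 0.0 (shut) to 1.0 (fully open); "grasp_force": force on a finger pad.
Only numpy, scipy, OpenCV 4.12 (cv2) and the standard library are available. Lean on these libraries where they do the work, as an engineer would, in place of code of your own. Each camera call takes 0.05 s, during which the arm holds its last target. There are 200 camera calls.

## Working session

There is one attempt and no reset: what is moved stays moved. The work goes in short steps, Python scripts to look and compute and a tool call to move; the robot and the scene stay as the last step left them, time stands still between calls to the robot, and variables do not carry over. Pictures are saved under pics/ and viewed, at most 10 in all, crops included, and the job is handed in when it is done.

Besides the shell and the picture viewer there is one more tool, called as name(argument=value, ...) on one line, values as JSON. move_arm: Moves the arm, as the interface text tells. Its arguments: {"type":"object","properties":{"increments":{"type":"array"}},"required":["increments"]}

```bash
mkdir -p pics; python3 - <<'E'
from plant import manip
import cv2,pickle
F={}
for n in ("side","top","wrist"):
    s=manip.state(); f=manip.grab_frame(n); f['state']=s; F[n]=f
    cv2.imwrite(f"pics/{n}0.png",f["image"])
    print(n,{k:v for k,v in f.items() if k not in("image","state")})
print(s)
pickle.dump(F,open("F0.pkl","wb"))
E
```

```text
side {'fov_y': 52.210265984204064, 'cx': 326.4956494710495, 'cy': 238.73780230407232, 'k1': -0.13781492075720572, 'eye': array([-0.06682877, -0.73259108,  0.73256824]), 'rotation': array([-0.46839716,  0.81152859, -0.29603876,  0.18543598])}
top {'fov_y': 57.479865462716226, 'cx': 324.474485206871, 'cy': 242.466596413648, 'k1': 0.032309389454871336, 'eye': array([0.53586954, 0.01865166, 1.25421848]), 'rotation': array([-0.02437192,  0.71186642, -0.70139107,  0.02650978])}
wrist {'fov_y': 69.44835232001279, 'cx': 324.69701215162064, 'cy': 239.2665290547008, 'k1': -0.0015361034513490686, 'T_tool_cam': array([[-1.81707378e-03, -9.59356520e-01, -2.82191011e-01,
         7.15493481e-02],
       [ 9.99997363e-01, -2.13961110e-03,  8.34827709e-04,
         6.17112578e-04],
       [-1.40467642e-03, -2.82188750e-01,  9.59357877e-01,
        -1.42205503e-01],
       [ 0.00000000e+00,  0.00000000e+00,  0.00000000e+00,
         1.00000000e+00]])}
{'time': 0.1, 'joint_pos': array([ 1.04400022e+00,  5.32783478e-02,  1.61416586e+00,  9.80573587e-06,
        1.47597719e+00, -1.19039053e-01]), 'joint_vel': array([ 0.00027238, -0.00264419, -0.00333278,  0.00032057,  0.00038296,
        0.00159579]), 'joint_efforts': array([ 6.52177223e-04, -3.94899380e+01, -3.71363354e+01, -1.51260720e-04,
        3.90261586e-03,  1.85898051e-05]), 'tool_pos': array([0.24758019, 0.57326138, 0.23018822]), 'tool_rot': array([-2.94789653e-04,  2.02469418e-01,  9.79288159e-01, -8.65561280e-04]), 'contact_force': array([-0.76053229,  0.11331985,  0.19362933]), 'ft_torque': array([ 0.03447868, -0.05009595,  0.00437088]), 'grasp_force': 0.0, 'gripper_width': 0.9999634407085614}
```

View pics/side0.png

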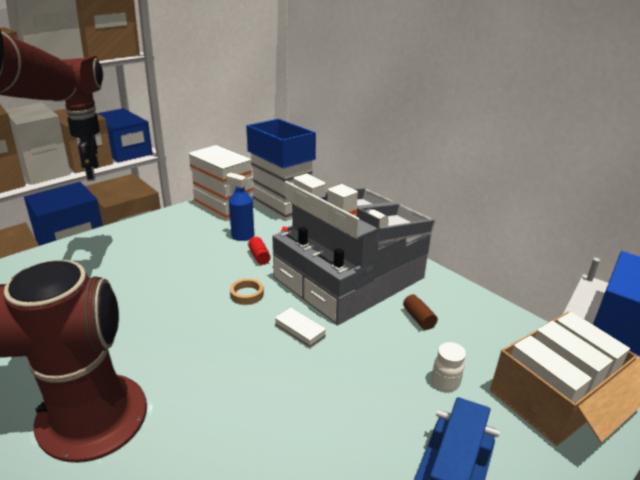

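View pics/top0.png

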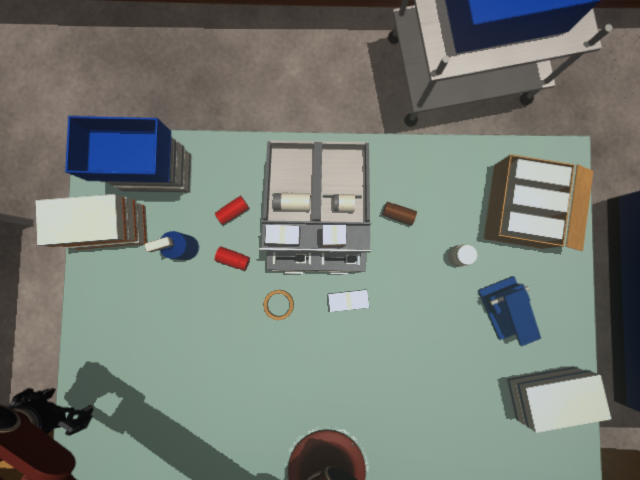

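The side view shows the dispenser with grips near (303,236) and (339,257). In the top view the longer bottle is at (292,202), in the left lane, and the shorter one at (343,203). The tape roll is at (279,305) and the flat carton at (348,300). I'll enlarge both views.

```bash
python3 - <<'E'
import cv2,pickle
F=pickle.load(open("F0.pkl","rb"))
a=F["side"]["image"][170:320,260:440]; b=F["top"]["image"][130:280,250:380]
cv2.imwrite("pics/sidec.png",cv2.resize(a,None,fx=4,fy=4,interpolation=2))
cv2.imwrite("pics/topc.png",cv2.resize(b,None,fx=4,fy=4,interpolation=2))
E
```

```text
(no output)
```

View pics/sidec.png

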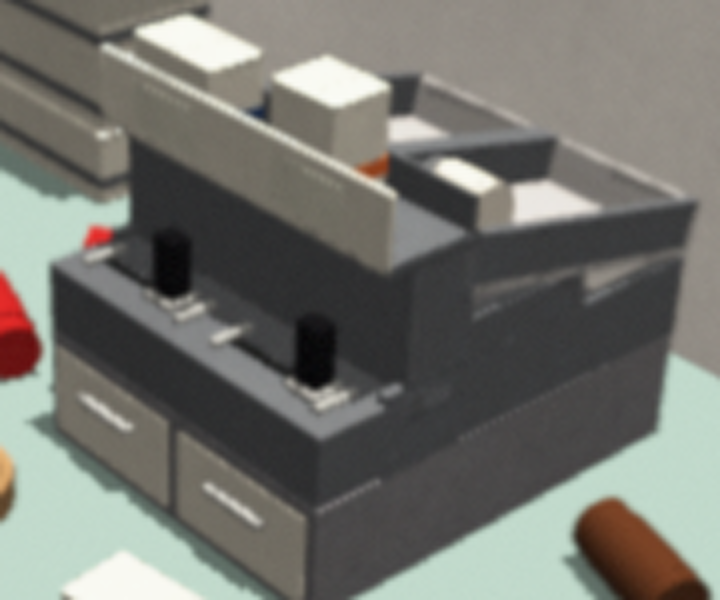

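View pics/topc.png

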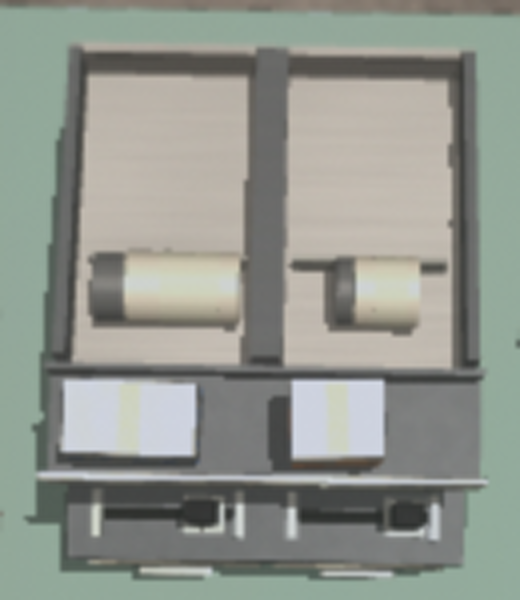

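The side crop shows the left block with its top at about (172,235) and bottom at about (172,293). The right block's top is at about (317,320). In the top crop the block tops are at about (202,513) and (408,515). The long bottle spans 90–240 across the left lane, so the left grip is the one to move.

```bash
cat > h.py <<'E'
import numpy as np,cv2,pickle
from scipy.spatial.transform import Rotation as R
def ray(f,uv,st=None):
    fl=240/np.tan(np.radians(f["fov_y"]/2)); K=np.array([[fl,0,f["cx"]],[0,fl,f["cy"]],[0,0,1]])
    p=cv2.undistortPoints(np.array([[uv]],float),K,np.array([f["k1"],0,0,0,0.]))[0,0]
    d=np.array([p[0],p[1],1.])
    if "eye" in f: e=np.array(f["eye"]);r=R.from_quat(f["rotation"],scalar_first=True).as_matrix()
    else:
        s=f["state"];T=np.eye(4);T[:3,:3]=R.from_quat(s["tool_rot"],scalar_first=True).as_matrix();T[:3,3]=s["tool_pos"]
        T=T@f["T_tool_cam"];e=T[:3,3];r=T[:3,:3]
    d=r@d; return e,d/np.linalg.norm(d)
def tri(*er):
    A=0;b=0
    for e,d in er:
        P=np.eye(3)-np.outer(d,d);A=A+P;b=b+P@e
    x=np.linalg.solve(A,b); return x,[np.linalg.norm(np.cross(x-e,d))*1e3 for e,d in er]
def atz(e,d,z): return e+d*(z-e[2])/d[2]
def crop(uv,o,s=4): return (np.array(uv)+.5)/s-.5+np.array(o)
E
python3 - <<'E'
from h import *
F=pickle.load(open("F0.pkl","rb"));s,t=F["side"],F["top"]
S=lambda *u:ray(s,crop(u,(260,170)));T=lambda *u:ray(t,crop(u,(250,130)))
np.set_printoptions(precision=4,suppress=True)
for n,a,b in [("Ltop",(172,235),(202,513)),("Rtop",(317,320),(408,515)),("ledge FL",(52,265),(66,558)),("ledge FR",(320,438),(463,563)),("fascia L top",(103,46),(38,474)),("fascia R top",(392,192),(487,483)),("far R top",(695,203),(474,54)),("shortbottle capless end low",(512,222),(418,325))]:
    x,e=tri(S(*a),T(*b)); print(n,x,e,atz(*T(*b),.176))
E
```

```text
Ltop [0.5746 0.0754 0.1765] [np.float64(0.14846069098147108), np.float64(0.14846069098149553)] [0.5747 0.0754 0.176 ]
Rtop [ 0.5756 -0.0518  0.1762] [np.float64(0.40391426554197823), np.float64(0.403914265542129)] [ 0.5753 -0.0515  0.176 ]
ledge FL [0.5469 0.1642 0.1267] [np.float64(0.8011510843794399), np.float64(0.8011510843793728)] [0.5458 0.1583 0.176 ]
ledge FR [ 0.5466 -0.0899  0.1297] [np.float64(0.28631635982174436), np.float64(0.2863163598217189)] [ 0.5463 -0.0856  0.176 ]
fascia L top [0.5917 0.1642 0.2645] [np.float64(0.6376330224936041), np.float64(0.6376330224937979)] [0.5972 0.1768 0.176 ]
fascia R top [ 0.5906 -0.0899  0.2666] [np.float64(0.17886147352946427), np.float64(0.17886147352951998)] [ 0.5958 -0.1     0.176 ]
far R top [ 0.8658 -0.0899  0.1722] [np.float64(0.358220912834109), np.float64(0.3582209128342828)] [ 0.8649 -0.0898  0.176 ]
shortbottle capless end low [ 0.6992 -0.0641  0.2012] [np.float64(13.244067455320643), np.float64(13.244067455320419)] [ 0.6934 -0.0565  0.176 ]
```

The two-view fit matches the given sizes: block top z is 0.176, ledge 0.130, fascia top 0.265. The yaw is about 0 and the left grip sits at about (0.576, 0.0755). 

The moves can't tilt the tool, so it has to stay vertical. I'll turn it so the fingers lie along x, keep the gripper fully open, and stay at x ≈ 0.52. The forward finger then reaches about 57 mm ahead and can push the grip sideways while the body stays in front of the fascia (x = 0.590).

move_arm(increments=[0, 0, 0, 0.12, 1, 0, 0, 0, 0.12, 1, 0, 0, 0, 0.12, 1, 0, 0, 0, 0.12, 1, 0, 0, 0, 0.12, 1, 0, 0, 0, 0.12, 1, 0, 0, 0, 0.12, 1, 0, 0, 0, 0.12, 1])

```text
time: 0.82
tool_pos: [0.2477, 0.5735, 0.2308]
tool_rot: [0.0, 0.634, 0.773, -0.0]
contact_force: [0.2, 0.5, 0.6]
gripper_width: 1.0
grasp_force: 0.0
```

move_arm(increments=[0, 0, 0, 0.1, 1, 0, 0, 0, 0.1, 1, -35, 15, 0, 0, 1, -35, 15, 0, 0, 1, -35, 15, 0, 0, 1, -35, 15, 0, 0, 1, -35, 15, 0, 0, 1, -35, 15, 0, 0, 1])

```text
time: 1.48
tool_pos: [0.3386, 0.3623, 0.2309]
tool_rot: [0.0, 0.706, 0.708, -0.0]
contact_force: [0.7, -0.1, 0.6]
gripper_width: 1.0
grasp_force: 0.0
```

```bash
cat > st.py <<'E'
from h import *
from plant import manip
s=manip.state(); r=R.from_quat(s["tool_rot"],scalar_first=True).as_matrix()
np.set_printoptions(precision=4,suppress=True)
print(s["time"],s["tool_pos"],"\n",r,s["contact_force"],s["joint_pos"])
E
python3 st.py
```

```text
1.4833 [0.3386 0.3623 0.2309] 
 [[-0.0036  1.     -0.0002]
 [ 1.      0.0036 -0.0003]
 [-0.0003 -0.0002 -1.    ]] [ 0.6525 -0.1305  0.6154] [ 0.6691 -0.2636  1.9062 -0.0001  1.4993  0.6654]
```

move_arm(increments=[-35, 15, 0, 0, 1, -35, 15, 0, 0, 1, -35, 15, 0, 0, 1, -35, 15, 0, 0, 1, -35, 15, 0, 0, 1, -35, 15, 0, 0, 1, -35, 15, 0, 0, 1, -35, 15, 0, 0, 1])

```text
time: 2.15
tool_pos: [0.4595, 0.0825, 0.2312]
tool_rot: [0.0, 0.706, 0.708, 0.0]
contact_force: [0.8, 1.2, -0.1]
gripper_width: 1.001
grasp_force: 0.0
```

move_arm(increments=[-21, 15, 0, 0, 1, -21, 15, 0, 0, 1, 0, 10, 0, 0, 1, 0, 0, -5, 0, 1, 0, 0, 0, 0, 1])

```text
time: 2.57
tool_pos: [0.4996, 0.0423, 0.2369]
tool_rot: [-0.0, 0.706, 0.708, 0.0]
contact_force: [-1.2, -0.5, -0.6]
gripper_width: 1.0
grasp_force: 0.0
```

```bash
python3 st.py; python3 - <<'E'
from plant import manip
import cv2
a=manip.grab_frame("wrist")["image"]; b=manip.grab_frame("side")["image"][100:320,220:440]
cv2.imwrite("pics/w1.png",a)
cv2.imwrite("pics/s1.png",cv2.resize(b,None,fx=2.7,fy=2.7))
E
```

```text
2.5667 [0.4996 0.0423 0.2369] 
 [[-0.0025  1.     -0.0001]
 [ 1.      0.0025  0.0002]
 [ 0.0002 -0.0001 -1.    ]] [-1.2437 -0.469  -0.562 ] [-0.0641 -0.2528  1.8875  0.0002  1.5069 -0.0666]
```

View pics/w1.png

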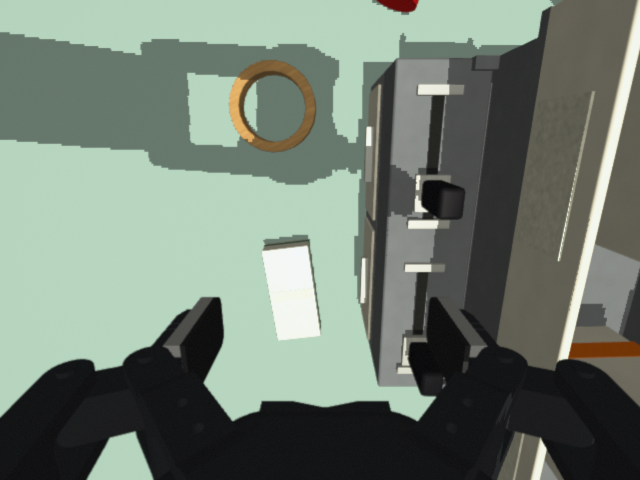

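View pics/s1.png

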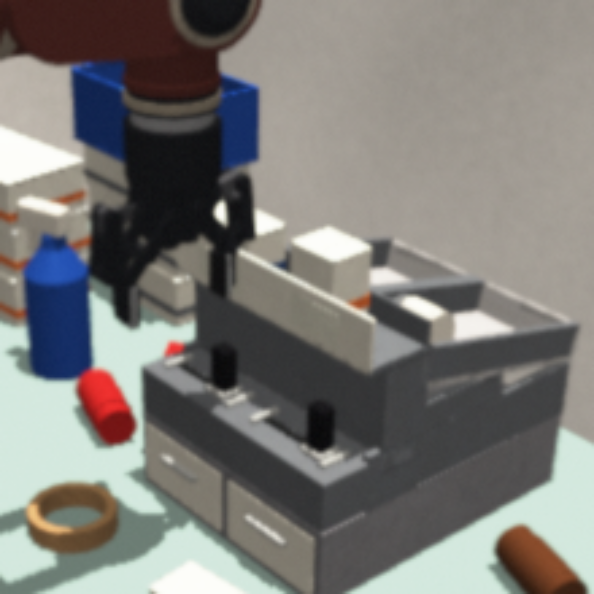

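The wrist view shows the outer knuckles at about (597,370), standing farther out than the finger backs at about (485,345). I'll measure how far they stick out, because they have to stay in front of the fascia.

```bash
python3 - <<'E'
from h import *
F=pickle.load(open("F0.pkl","rb"));f=dict(F["wrist"]);f["state"]={"tool_rot":[1,0,0,0],"tool_pos":[0,0,0]}
np.set_printoptions(precision=1,suppress=True)
for uv in [(432,300),(463,298),(485,348),(520,360),(555,362),(595,366),(600,385),(638,395),(638,440),(210,300),(150,350),(52,362),(2,395)]:
    e,d=ray(f,uv)
    print(uv,*[ (e+d*(p-e[0])/d[0])[1:]*1e3 for p in (.012,.0,-.012)])
b=cv2.imread("pics/w1.png")[280:480,400:640]
cv2.imwrite("pics/w1c.png",cv2.convertScaleAbs(cv2.resize(b,None,fx=3,fy=3,interpolation=2),alpha=2.5,beta=20))
E
```

```text
(432, 300) [ 41.6 -22.1] [49.9  2.1] [58.1 26.3]
(463, 298) [ 54.1 -20.5] [64.8  4. ] [75.6 28.6]
(485, 348) [ 47.8 -53.5] [ 57.3 -35.7] [ 66.9 -17.8]
(520, 360) [ 55.  -59.3] [ 66.  -42.6] [ 76.9 -25.9]
(555, 362) [ 64.2 -60.3] [ 77.  -43.7] [ 89.8 -27.2]
(595, 366) [ 73.9 -62.1] [ 88.7 -45.9] [103.4 -29.7]
(600, 385) [ 69.5 -69.5] [ 83.4 -54.9] [ 97.3 -40.3]
(638, 395) [ 76.  -73.1] [ 91.2 -59.2] [106.3 -45.2]
(638, 440) [ 64.8 -86. ] [ 77.7 -74.6] [ 90.6 -63.3]
(210, 300) [-43.2 -21.7] [-52.    2.6] [-60.8  26.9]
(150, 350) [-50.5 -54.2] [-60.8 -36.4] [-71.1 -18.7]
(52, 362) [-75.  -59.7] [-90.2 -43.1] [-105.4  -26.5]
(2, 395) [-77.4 -72.6] [-93.1 -58.5] [-108.8  -44.5]
```

View pics/w1c.png

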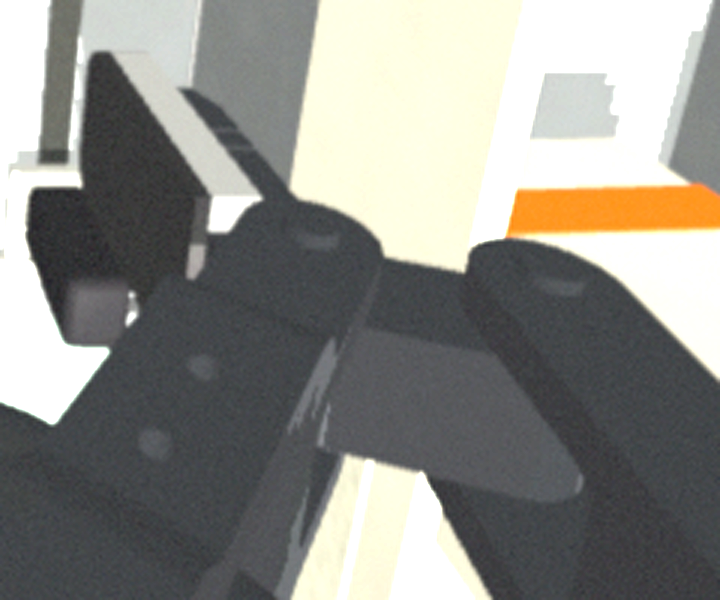

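With the gripper open, the knuckles reach about 75 mm against 57 mm for the finger backs. Pointing straight at the grip, that leaves almost no overlap with it. Turning the tool about 50° off x cuts the difference to about 12 mm, and the front finger's corner then overlaps the block by about 7 mm. I'll turn and go down here, clear of everything.

move_arm(increments=[0, 0, 12, -0.109, 1, 0, 0, 12, -0.109, 1, 0, 0, 12, -0.109, 1, 0, 0, 12, -0.109, 1, 0, 0, 12, -0.109, 1, 0, 0, 12, -0.109, 1, 0, 0, 12, -0.109, 1, 0, 0, 12, -0.109, 1])

```text
time: 3.33
tool_pos: [0.4987, 0.0434, 0.1398]
tool_rot: [0.0, 0.338, 0.941, 0.0]
contact_force: [-0.1, -0.2, -0.0]
gripper_width: 1.001
grasp_force: 0.0
```

```bash
python3 st.py
```

```text
3.3333 [0.4987 0.0434 0.1398] 
 [[-0.7721  0.6355  0.0001]
 [ 0.6355  0.7721  0.    ]
 [-0.0001  0.0001 -1.    ]] [-0.1223 -0.1752 -0.0304] [-0.0619 -0.1752  1.9871  0.      1.3296 -0.944 ]
```

move_arm(increments=[-10.5, -12.7, 0, 0, 1, -10.5, -12.7, 0, 0, 1, 0, 0, 0, 0, 1, -6, 5, 0, 0, 1, -6, 5, 0, 0, 1, -6, 5, 0, 0, 1, 0, 0, 0, 0, 1])

```text
time: 3.92
tool_pos: [0.5243, 0.0101, 0.1408]
tool_rot: [0.001, 0.34, 0.94, 0.0]
contact_force: [-0.6, 0.5, 0.5]
gripper_width: 0.996
grasp_force: 0.0
```

move_arm(increments=[-1.5, 1.3, 0, 0, 1, -1.5, 1.3, 0, 0, 1, 0, 0, 0, 0, 1])

```text
time: 4.17
tool_pos: [0.5269, 0.0098, 0.1402]
tool_rot: [-0.0, 0.341, 0.94, 0.0]
contact_force: [0.7, -0.6, -0.2]
gripper_width: 0.997
grasp_force: 0.0
```

```bash
python3 st.py;  python3 - <<'E'
from plant import manip
import cv2
b=manip.grab_frame("top")["image"][170:310,230:400]; a=manip.grab_frame("wrist")["image"]
c=cv2.resize(b,(680,560),interpolation=2)
cv2.imwrite("pics/t2.png",cv2.convertScaleAbs(c,alpha=1.6,beta=10))
cv2.imwrite("pics/w2.png",cv2.convertScaleAbs(a,alpha=1.6,beta=10))
E
```

```text
4.1667 [0.5269 0.0098 0.1402] 
 [[-0.7678  0.6407 -0.0002]
 [ 0.6407  0.7678  0.0001]
 [ 0.0002 -0.0001 -1.    ]] [ 0.7328 -0.6215 -0.2261] [-0.1227 -0.1083  1.9266  0.      1.3235 -0.998 ]
```

View pics/w2.png

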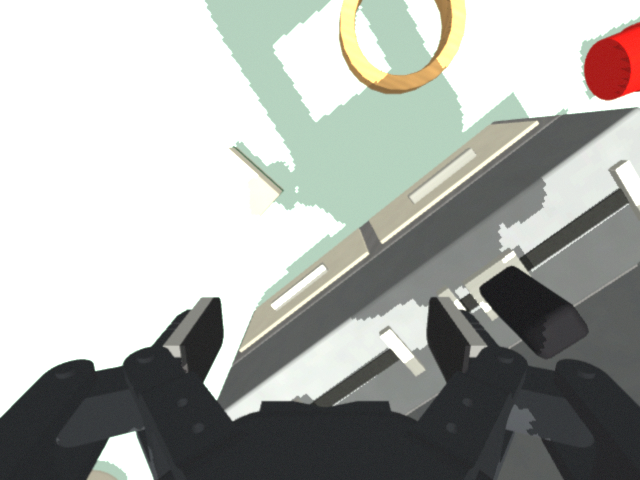

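The wrist view shows the forward finger at about (470,330), just right of the grip at about (530,310), with no contact force. I'll edge forward 2–3 mm, then push left.

move_arm(increments=[-1.2, 1, 0, 0, 1, 0, 0, 0, 0, 1, -1.2, 1, 0, 0, 1, 0, 0, 0, 0, 1])

```text
time: 4.6
tool_pos: [0.53, 0.0095, 0.1404]
tool_rot: [0.0, 0.341, 0.94, 0.0]
contact_force: [-0.6, -0.1, -0.9]
gripper_width: 1.001
grasp_force: 0.0
```

move_arm(increments=[3.2, 3.8, 0, 0, 1, 3.2, 3.8, 0, 0, 1, 3.2, 3.8, 0, 0, 1, 3.2, 3.8, 0, 0, 1, 0, 0, 0, 0, 1])

```text
time: 5.02
tool_pos: [0.5297, 0.0303, 0.1403]
tool_rot: [0.0, 0.34, 0.94, -0.0]
contact_force: [0.4, -0.1, -0.5]
gripper_width: 1.001
grasp_force: 0.1
```

move_arm(increments=[3.2, 3.8, 0, 0, 1, 3.2, 3.8, 0, 0, 1, 3.2, 3.8, 0, 0, 1, 3.2, 3.8, 0, 0, 1, 3.2, 3.8, 0, 0, 1, 3.2, 3.8, 0, 0, 1, 0, 0, 0, 0, 1])

```text
time: 5.6
tool_pos: [0.5296, 0.0604, 0.1403]
tool_rot: [-0.0, 0.34, 0.94, 0.0]
contact_force: [-0.1, 0.3, 0.7]
gripper_width: 0.997
grasp_force: 0.0
```

```bash
python3 st.py;  python3 - <<'E'
from plant import manip
import cv2
a=manip.grab_frame("wrist")["image"]
b=manip.grab_frame("top")["image"][140:290,220:400]
a=cv2.resize(a,(480,360));b=cv2.resize(b,(432,360))[:,112:432]
cv2.imwrite("pics/c3.png",cv2.convertScaleAbs(cv2.hconcat([a,b]),alpha=1.5,beta=5))
E
```

```text
5.6 [0.5296 0.0604 0.1403] 
 [[-0.7682  0.6403 -0.    ]
 [ 0.6403  0.7682  0.0009]
 [ 0.0006  0.0006 -1.    ]] [-0.1058  0.2543  0.6582] [-0.0266 -0.0936  1.9129  0.0009  1.3224 -0.9028]
```

View pics/c3.png

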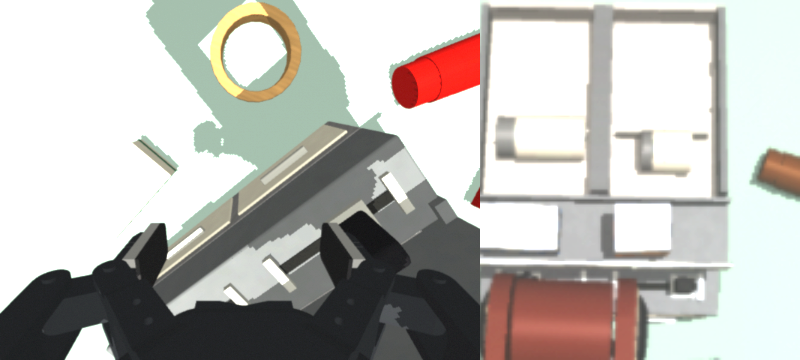

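The grip is moving with the finger; in the wrist half it is at about (380,240), approaching the left end block. I'll continue gently to the stop.

move_arm(increments=[1.9, 2.3, 0, 0, 1, 1.9, 2.3, 0, 0, 1, 1.9, 2.3, 0, 0, 1, 0, 0, 0, 0, 1, 0, 0, 0, 0, 1])

```text
time: 6.12
tool_pos: [0.5296, 0.0685, 0.1403]
tool_rot: [-0.0, 0.341, 0.94, 0.0]
contact_force: [-0.2, -0.3, 0.5]
gripper_width: 0.998
grasp_force: 0.2
```

move_arm(increments=[1.3, 1.5, 0, 0, 1, 0, 0, 0, 0, 1, 1.3, 1.5, 0, 0, 1, 0, 0, 0, 0, 1])

```text
time: 6.45
tool_pos: [0.5296, 0.0723, 0.1403]
tool_rot: [0.0, 0.341, 0.94, 0.0]
contact_force: [0.2, -1.0, -0.1]
gripper_width: 1.005
grasp_force: 0.6
```

move_arm(increments=[1.3, 1.5, 0, 0, 1, 0, 0, 0, 0, 1, 1.3, 1.5, 0, 0, 1, 0, 0, 0, 0, 1])

```text
time: 6.78
tool_pos: [0.5296, 0.0754, 0.1404]
tool_rot: [0.0, 0.341, 0.94, -0.001]
contact_force: [0.1, -5.2, -0.1]
gripper_width: 0.999
grasp_force: 2.0
```

move_arm(increments=[1.3, 1.5, 0, 0, 1, 0, 0, 0, 0, 1, 0, 0, 0, 0, 1])

```text
time: 7.03
tool_pos: [0.5296, 0.0758, 0.1405]
tool_rot: [0.001, 0.342, 0.94, -0.002]
contact_force: [-0.5, -10.4, 1.8]
gripper_width: 0.999
grasp_force: 4.3
```

The force rises to 10 N with the tool stalled at y = 0.0755, where I expected the open stop. I'll hold, and check whether the bottle has rolled by comparing image regions.

move_arm(increments=[0, 0, 0, 0, 1, 0, 0, 0, 0, 1, 0, 0, 0, 0, 1, 0, 0, 0, 0, 1, 0, 0, 0, 0, 1, 0, 0, 0, 0, 1])

```text
time: 7.53
tool_pos: [0.5296, 0.0758, 0.1405]
tool_rot: [0.001, 0.342, 0.94, -0.002]
contact_force: [-1.1, -10.2, 0.7]
gripper_width: 1.0
grasp_force: 4.2
```

```bash
cat > chk.py <<'E'
from h import *
from plant import manip
F=pickle.load(open("F0.pkl","rb"));t=manip.grab_frame("top");g=t["image"].astype(int)
d=abs(g-F["top"]["image"].astype(int)).sum(2)
for n,x0,x1 in (("left lane",271,311),("right lane",322,362)):
    D=d[144:220,x0:x1]>60; print(n,D.sum(),"rows changed",np.where(D.sum(1)>8)[0]+144)
E
python3 chk.py; python3 st.py
```

```text
left lane 991 rows changed [144 145 146 147 148 149 150 151 152 153 154 155 156 157 158 159 160 161
 162 163 192 193 194 195 196 197 198 199 200 201 202 203 204 205 206 207
 208 209 210 211]
right lane 0 rows changed []
7.5833 [0.5296 0.0758 0.1405] 
 [[-0.7666  0.6421 -0.    ]
 [ 0.6421  0.7666 -0.005 ]
 [-0.0032 -0.0038 -1.    ]] [ -0.4407 -11.1467   1.846 ] [ 0.0056 -0.0883  1.9075 -0.0051  1.3224 -0.8667]
```

The bottle has rolled to the end lip: rows 144–163 changed and the right lane is untouched. I'll back off, retreat in x, pass around the grip and come in on its left side.

move_arm(increments=[-5.2, -6.1, 0, 0, 1, 0, 0, 0, 0, 1, 9.5, -8, 0, 0, 1, 9.5, -8, 0, 0, 1, 0, 0, 0, 0, 1])

```text
time: 8.0
tool_pos: [0.5033, 0.0707, 0.1399]
tool_rot: [-0.001, 0.341, 0.94, 0.0]
contact_force: [0.0, 0.1, 0.2]
gripper_width: 0.996
grasp_force: 0.0
```

move_arm(increments=[9.5, 11.3, 0, 0, 1, 9.5, 11.3, 0, 0, 1, 9.5, 11.3, 0, 0, 1, 9.5, 11.3, 0, 0, 1, 0, 0, 0, 0, 1])

```text
time: 8.42
tool_pos: [0.5049, 0.1314, 0.1405]
tool_rot: [-0.0, 0.34, 0.941, 0.001]
contact_force: [0.4, 0.6, -0.0]
gripper_width: 1.002
grasp_force: 0.0
```

```bash
python3 st.py
```

```text
8.4167 [0.5049 0.1314 0.1405] 
 [[-0.7691  0.6391  0.0006]
 [ 0.6391  0.7691  0.0017]
 [ 0.0006  0.0017 -1.    ]] [ 0.4422  0.553  -0.0203] [ 0.1109 -0.1227  1.9393  0.0017  1.3242 -0.7669]
```

move_arm(increments=[-6, 5, 0, 0, 1, -6, 5, 0, 0, 1, -5, 4.2, 0, 0, 1, 0, 0, 0, 0, 1, -2, 1.7, 0, 0, 1, 0, 0, 0, 0, 1])

```text
time: 8.92
tool_pos: [0.5297, 0.1287, 0.1402]
tool_rot: [-0.0, 0.341, 0.94, -0.0]
contact_force: [0.4, -0.0, -0.1]
gripper_width: 1.002
grasp_force: 0.0
```

move_arm(increments=[-3.2, -3.8, 0, 0, 1, -3.2, -3.8, 0, 0, 1, -3.2, -3.8, 0, 0, 1, -3.2, -3.8, 0, 0, 1, -3.2, -3.8, 0, 0, 1, -3.2, -3.8, 0, 0, 1, 0, 0, 0, 0, 1])

```text
time: 9.5
tool_pos: [0.5292, 0.0985, 0.1403]
tool_rot: [-0.0, 0.341, 0.94, -0.0]
contact_force: [-1.0, 0.9, 0.4]
gripper_width: 1.002
grasp_force: 0.4
```

move_arm(increments=[-3.2, -3.8, 0, 0, 1, -3.2, -3.8, 0, 0, 1, -3.2, -3.8, 0, 0, 1, -3.2, -3.8, 0, 0, 1, -3.2, -3.8, 0, 0, 1, -3.2, -3.8, 0, 0, 1, 0, 0, 0, 0, 1])

```text
time: 10.08
tool_pos: [0.5294, 0.0684, 0.1403]
tool_rot: [-0.0, 0.341, 0.94, -0.0]
contact_force: [-3.0, 0.6, 0.2]
gripper_width: 1.003
grasp_force: 1.0
```

move_arm(increments=[-2.6, -3.1, 0, 0, 1, -2.6, -3.1, 0, 0, 1, 0, 0, 0, 0, 1, -1.3, -1.5, 0, 0, 1, 0, 0, 0, 0, 1])

```text
time: 10.5
tool_pos: [0.5295, 0.0591, 0.1402]
tool_rot: [-0.0, 0.341, 0.94, -0.0]
contact_force: [-3.6, 1.4, 0.9]
gripper_width: 0.999
grasp_force: 1.5
```

move_arm(increments=[-1.3, -1.5, 0, 0, 1, 0, 0, 0, 0, 1, -1.3, -1.5, 0, 0, 1, 0, 0, 0, 0, 1])

```text
time: 10.83
tool_pos: [0.5295, 0.0553, 0.1402]
tool_rot: [-0.0, 0.341, 0.94, -0.0]
contact_force: [-3.1, 2.1, 0.8]
gripper_width: 1.0
grasp_force: 2.0
```

move_arm(increments=[-1.3, -1.5, 0, 0, 1, 0, 0, 0, 0, 1, -1.3, -1.5, 0, 0, 1, 0, 0, 0, 0, 1])

```text
time: 11.17
tool_pos: [0.5295, 0.0526, 0.1401]
tool_rot: [-0.001, 0.341, 0.94, 0.001]
contact_force: [-3.6, 6.5, 2.3]
gripper_width: 0.996
grasp_force: 3.7
```

move_arm(increments=[-1.3, -1.5, 0, 0, 1, 0, 0, 0, 0, 1, 0, 0, 0, 0, 1])

```text
time: 11.42
tool_pos: [0.5295, 0.0523, 0.1401]
tool_rot: [-0.001, 0.34, 0.94, 0.003]
contact_force: [-4.1, 11.2, 1.2]
gripper_width: 1.0
grasp_force: 5.3
```

The tool stalled at the closed stop at y = 0.0523 (expected 0.052). I'll back off left, then retreat clear and check.

move_arm(increments=[6, 7.2, 0, 0, 1, 0, 0, 0, 0, 1, 12, -10, 0, 0, 1, 12, -10, 0, 0, 1, 12, -10, 0, 0, 1, 18, -15, 0, 0, 1, 18, -15, 0, 0, 1, 18, -15, 0, 0, 1])

```text
time: 12.08
tool_pos: [0.4125, 0.0582, 0.1406]
tool_rot: [0.001, 0.341, 0.94, -0.0]
contact_force: [-0.2, 0.2, 0.8]
gripper_width: 1.0
grasp_force: 0.0
```

move_arm(increments=[0, 0, -15, 0, 1, 0, 0, -15, 0, 1, 0, 0, 0, 0, 1])

```text
time: 12.33
tool_pos: [0.4148, 0.0583, 0.1738]
tool_rot: [0.004, 0.341, 0.94, 0.001]
contact_force: [0.8, -0.2, 0.5]
gripper_width: 1.001
grasp_force: 0.0
```

```bash
python3 chk.py; python3 st.py; python3 - <<'E'
from plant import manip
import cv2
b=manip.grab_frame("top")["image"][130:330,150:480]
cv2.imwrite("pics/t4.png",cv2.resize(b,(792,480),interpolation=2))
E
```

```text
left lane 1017 rows changed [144 145 146 147 148 149 150 151 152 153 154 155 156 157 158 159 160 161
 162 163 193 194 195 196 197 198 199 200 201 202 203 204 205 206 207 208
 209 210 211]
right lane 0 rows changed []
12.3833 [0.4144 0.0584 0.1724] 
 [[-0.7671  0.6415  0.0058]
 [ 0.6415  0.7671 -0.0012]
 [-0.0052  0.0029 -1.    ]] [ 0.2753  0.9832 -0.4897] [-0.0377 -0.4433  2.1396 -0.0009  1.4395 -0.9119]
```

View pics/t4.png

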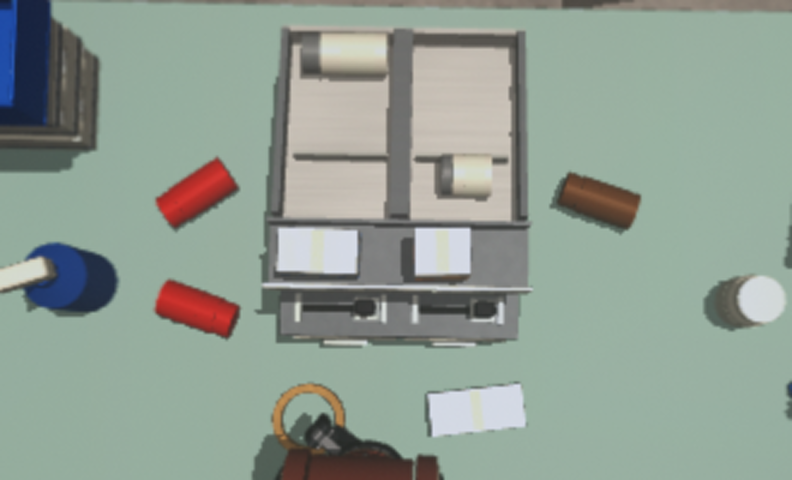

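The long bottle lies at the lip at (345,53). The left gate is up again at (340,156) and the left grip is closed at (365,308). The short bottle and the other things look unmoved, and the arm is clear.

```bash
python3 -c "
from plant import manip
print(manip.job_done())"
```

```text
the job is handed in; nothing more can be done
None
```

I handed the job in: the long bottle (left lane) rolled out against the end lip, and its grip was pushed to the open stop and back to the closed stop. In the final picture the short bottle and the other things look unmoved; the judge returned no result.

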